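# Close the hinged strap and stand the swing bolt of an injector holding fixture

## Task

Close the holding fixture over the fuel injector, pushing gently with the fingertips and gripping nothing: push the open clamp strap over and down until its pad rests on the injector, and then push the leaning swing bolt fully upright into the fork at the strap's end, ready for its star knob to be tightened. Leave the injector lying in its vee blocks, and do not shift or lift the socket, the cap nut or the spanner.

Things in the scene. Friction and masses are not known exactly. Their poses are not given: they have to be found in the camera images.
- fixture: Holding fixture, fixed on the bench: black steel plate 130 (x) x 190 (y) x 16 mm. Origin: centre of its underside, on the bench; z up. Two vee blocks (24 x 50 mm, 51 mm high) at x=-38 and +38, y=0 mm. Hinge cheeks beside the strap (17.5 to 27.5 mm either side of x=0, y 54 to 82 mm) reach z=90 mm; two lugs carry the bolt, up to z=39 mm.
- strap_hinge (a point): Middle of the strap's hinge axis, which runs along the fixture's x; at x=0, y=+68, z=76 mm in the fixture's frame. Fixed to the fixture.
- strap: Clamp strap on the hinge: steel bar 32 wide, 12 mm thick, about 0.42 kg. Origin on the hinge axis, mid-width and mid-thickness; bar along its own -y, own z out of its top face. Closed: level over the injector, z up. It starts open, swung up about x by 1.35 to 2.0 rad (upright at pi/2; stop 2.1). Stiff hinge (friction 0.42 N m): stays where it is left, swings under 3 to 6 N at its end.
- strap_end (a point): Middle of the strap's forked end, at mid-thickness, 146 mm from the hinge axis; the last 34 mm is a fork with a 13 mm slot. A 20 mm round brass pad stands 9 mm out of the strap's underside, 68 mm from the hinge. Closed, this point is at y=-78, z=76 mm of the fixture and the strap's top 82 mm above the bench.
- bolt_pivot (a point): Middle of the swing bolt's pivot axis, which runs along the fixture's x; at x=0, y=-62, z=28 mm in the fixture's frame. Fixed to the fixture.
- swing_bolt: Steel swing bolt, 10 mm thick, star knob on top. Origin on its pivot axis; own z along the bolt to the knob. Upright (z up) it stands in the strap's fork. Starts leaning out to the fixture's -y by 0.55 to 0.85 rad (stops: 1.3 out, 0.08 past upright). Stays where it is left (friction 0.08 N m); 2 to 5 N at the knob stands it up if the finger follows the knob's arc upward: a level shove jams.
- star_knob (a point): Centre of the swing bolt's black plastic star knob (36 mm diameter, 20 mm tall along the bolt), on the bolt's axis, 78 mm from the pivot. Below it a 20 mm steel collar, 9 mm long; above it a 4 mm stub. Upright, the collar's foot is 5 mm above the closed strap.
- injector: Steel fuel injector lying loose in the vee blocks along the fixture's x, 200 mm long, 22 mm diameter at the vees and under the pad, 0.42 kg. Origin on its axis, midway between the vees, 50 mm above the bench; x along the axis to the nozzle tip (at 105 mm). Head 29 mm thick at -x, with a stub up to 36 mm above the axis at x=-66 mm.
- socket: Deep steel socket standing loose on the bench beside the fixture (its +x side), 32 mm diameter, 78 mm tall; origin: centre of its underside. Stays where it is.
- cap_nut: Black steel cap nut standing loose on the bench beside the fixture (its +x side), 29 mm diameter, 42 mm tall; origin: centre of its underside. Stays where it is.
- spanner: Steel spanner, 170 mm long, lying loose on the bench on the fixture's -x side; origin under its middle, x along it. Stays where it is.
Not all that is in view belongs to the job. Of the things shaped like the injector, the steel one is meant.

How it is judged (in metres and radians):
On the way, in this order (a step that is already met when the one before it is completed fails the run):
1. the strap is down on the injector (angle between strap's own z axis and vertical below 0.035 rad), for 0.2 s.
2. the swing bolt stands upright in the strap's fork (angle between strap's own z axis and vertical below 0.035 rad and angle between swing_bolt's own z axis and vertical below 0.09 rad), for 0.2 s.
At the end, for the whole second after the job is handed in: Strap level on the injector within 0.035 rad, swing bolt upright in its fork within 0.09 rad, both at rest; injector in its vees within 8 mm and 0.08 rad of its start; socket, cap nut and spanner within 15 mm of their start and not tipped (all of step 2 and angular speed of each of strap, swing_bolt below 0.05 rad/s and distance of injector from where it was at the start of the episode below 0.008 m and angle between the x axis of injector and the x axis of fixture, either way round below 0.08 rad and linear speed of injector below 0.02 m/s and distance of each of socket, cap_nut, spanner from where it was at the start of the episode below 0.015 m and angle between each of socket, cap_nut, spanner's own z axis and vertical below 0.15 rad); the robot touches nothing.
It fails at once if the swing bolt is stood up before the strap is down (angle between swing_bolt's own z axis and vertical below 0.25 rad and angle between strap's own z axis and vertical above 0.25 rad).
It fails at once if the injector is lifted or pushed out of its vees (z of injector in the frame of fixture above 0.06 m or distance of injector from where it was at the start of the episode above 0.015 m).
It fails at once if the strap or the swing bolt is gripped or forced (over 60 N from the fingers) (contact force between the fingers and strap above 60 N or contact force between the fingers and swing_bolt above 60 N).
It fails at once if the socket, cap nut or spanner is lifted, shifted or knocked over (height (world z) of any of socket, cap_nut, spanner above 0.012 m or distance of any of socket, cap_nut, spanner from where it was at the start of the episode above 0.03 m or angle between any of socket, cap_nut, spanner's own z axis and vertical above 0.5 rad).
It also fails if it takes over 48 s, if anything falls off the work surface, if the arm or the gripper's body presses on something with over 40 N, if the wrist force passes 120 N, or if a joint passes its speed limit or range.

## Robot

A 6-joint arm with a two-finger parallel gripper is mounted at the origin on the work surface. World frame = base frame: x ahead of the robot, y to its left, z up, the work surface at z = 0. Lengths are in mm, angles in rad, forces in N, time in s.
With the tool pointing down it reaches from about 275 to 750 mm from the base axis. Payload 10.2 kg.
Tool frame: the origin (TCP) lies at the very end of the fingers, on their centre line; the grasp point (between the pads) lies 19 mm behind it; z points along the fingers, y is the line along which they close (so a half turn about z gives the same grasp; the last joint's range is limited). The gripper opens to 85 mm and grips with 20 to 120 N. Pads are 22 mm wide; open, the fingers measure 114 mm over their backs; the gripper's body (76 mm by 85 mm) begins 54 mm behind the grasp point. The pads swing forward as they close: fully open they stand 13 mm farther back than shut.
Start: joints at [0.978, 0.313, 1.498, -0, 1.331, -0.223], TCP at [189.763, 489.511, 231.294] pointing down, gripper open.
Joint ranges: [-2.94, 2.94], [-0.97, 2.17], [0.19, 2.56], [-1.23, 4.37], [0.02, 3.11], [-2.88, 2.88]. Speed limits (rad/s): [2.39, 2.39, 3.01, 3.14, 3.14, 3.14].

## Interface

Orientations are given as a unit quaternion [w, x, y, z].
In Python, from rig import ctrl gives the robot as it stands.
- The arm moves only by the tool step_arm, never from a script. Its argument "increments" is a list of rows, each a list of 3 entries, a list of its own where there are three numbers: the shift along the tool's x, y, z in cm, then the turn, a rotation vector about the tool's x, y, z in degrees, then the opening in per cent of the stroke, from 0 (shut) to 100 (fully open). A call has 1 to 8 rows; each row is the pose to reach, as a shift and turn from the pose commanded when the call began, along the tool's axes at that moment; what a row does not reach only later rows make up. A row lasts 1/8 s, in which the tool goes at most 62.5 mm and 10.7 degrees, less where a joint would pass 70% of its speed; a pose out of reach is approached as far as the arm can. A call with a gripper value outside its range is refused whole. The fingers move at their own pace and stop on an object; "squeeze" is the grip in N (left out, the last holds). Time passes only in rows, so rows that repeat a pose let the fingers close. It gives the time, the measured TCP pose, the force, the opening and the grip force at its end, in the units of the state.
- ctrl.sense(): the state, without advancing time (a new reading comes with each control period).
- ctrl.capture(name): name is "scene" or "top" or "wrist"; returns a dict with "img" (384x512x3 uint8, red, green, blue), "fx", "fy", "cx", "cy" (pixels), "extrinsics" (4x4, takes a point from camera to world coordinates). Camera axes: x right, y down, z forward; pixel columns grow to the right and rows downward; lengths in mm; the calibration is good to about 2 mm. The wrist camera is an equidistant fisheye: a pixel r from the principal point sees the ray r / f radians off the axis. A picture is of the moment at which its call begins. There is no depth.
- ctrl.finish_job(): hands the job in; it is judged then, once.
The state is a dict: "time_s": time; "joints": joint angles; "dq": joint speeds; "tau": joint torques, N m; "eef_pos": TCP position; "ee_rot": TCP orientation; "force": force on the tool from outside, world axes, zero at the start; "wrist_torque": the same for the moment, N m; "grip_width": opening from 0.0 (shut) to 1.0 (fully open); "grip_force": force on a finger pad.
Only numpy, scipy, OpenCV 4.12 (cv2) and the standard library are available. Lean on these libraries where they do the work, as an engineer would, in place of code of your own. Each camera call takes 0.05 s, during which the arm holds its last target. There are 200 camera calls.

## Working session

There is one attempt and no reset: what is moved stays moved. The work goes in short steps, Python scripts to look and compute and a tool call to move; the robot and the scene stay as the last step left them, time stands still between calls to the robot, and variables do not carry over. Pictures are saved under pics/ and viewed, at most 10 in all, crops included, and the job is handed in when it is done.

Besides the shell and the picture viewer there is one more tool, called after "Emit:" as name(argument=value, ...), one argument or row to a line, values as JSON. step_arm: Moves the arm, as the interface text tells. Its arguments: {"type":"object","properties":{"increments":{"type":"array"},"squeeze":{"type":"number"}},"required":["increments"]}

```bash
ls; mkdir -p pics
python3 - <<'E'
from rig import ctrl
import cv2,pickle
s=ctrl.sense();print({k:s[k] for k in('time_s','eef_pos','ee_rot','force','grip_width')})
d={}
for n in('scene','top'):
    c=ctrl.capture(n);d[n]=c;cv2.imwrite(f'pics/{n}0.png',c['img'][:,:,::-1]);print(n,c['fx'],c['cx'],c['cy'],c['extrinsics'])
pickle.dump(d,open('cap0.pkl','wb'))
E
```

```text
pics
{'time_s': 0.0, 'eef_pos': array([189.5968684 , 489.28787083, 230.73640245]), 'ee_rot': array([-2.52830468e-04,  1.83832943e-01,  9.82957289e-01, -5.94890957e-04]), 'force': array([-0.32448688,  0.05114188,  0.22179616]), 'grip_width': 0.997465928172668}
scene 490.85245438795596 251.42380117656379 197.6815035709734 [[-5.74230058e-01  4.92435839e-01 -6.54038825e-01  1.08131029e+03]
 [ 8.18389963e-01  3.67034553e-01 -4.42180399e-01  4.10596905e+02]
 [ 2.23093719e-02 -7.89172086e-01 -6.13766821e-01  5.83915405e+02]
 [ 0.00000000e+00  0.00000000e+00  0.00000000e+00  1.00000000e+00]]
top 373.02148497086097 252.47224824830835 191.95605075565004 [[-1.56411514e-01 -9.67501501e-01  1.98686395e-01  4.44527749e+02]
 [-9.87691550e-01  1.53400815e-01 -3.05547432e-02  6.72347552e+01]
 [-9.16895065e-04 -2.01019987e-01 -9.79586711e-01  7.24436213e+02]
 [ 0.00000000e+00  0.00000000e+00  0.00000000e+00  1.00000000e+00]]
```

View pics/scene0.png

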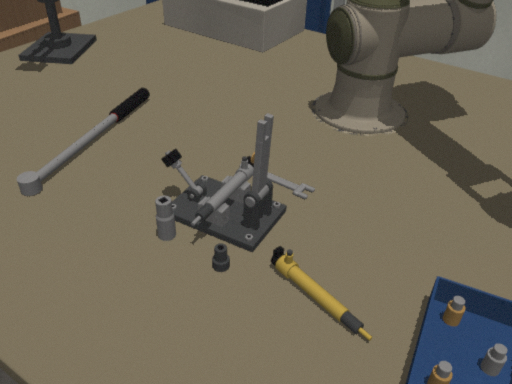

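View pics/top0.png

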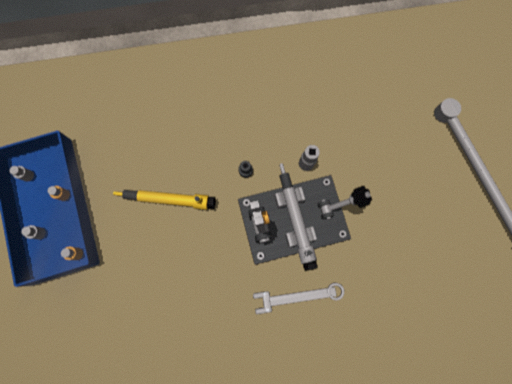

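The scene view shows the fixture around (230,205), with the strap upright at its end (265,118) and the knob at (172,158). In the top view the plate is centred near (294,220), the knob is at (362,197) and the strap is at the left, near (258,215). I'll enlarge both.

Run:
```python
import cv2,pickle,numpy as np
d=pickle.load(open('cap0.pkl','rb'))
a=d['top']['img'][150:280,225:385,::-1];b=d['scene']['img'][105:255,150:300,::-1]
a=cv2.resize(a,None,fx=4,fy=4,interpolation=cv2.INTER_CUBIC);b=cv2.resize(b,None,fx=4,fy=4,interpolation=cv2.INTER_CUBIC)
f=lambda i:np.clip((i/255.)**.6*255,0,255).astype('uint8')
cv2.imwrite('pics/topz.png',f(a));cv2.imwrite('pics/scenez.png',f(b))
```

```text
(no output)
```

View pics/topz.png

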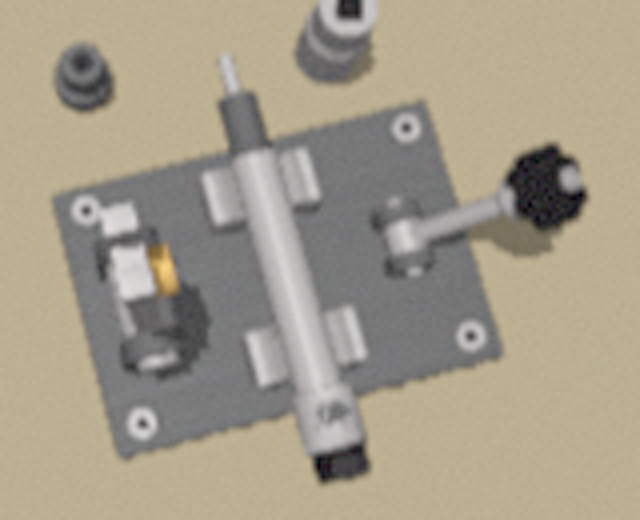

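View pics/scenez.png

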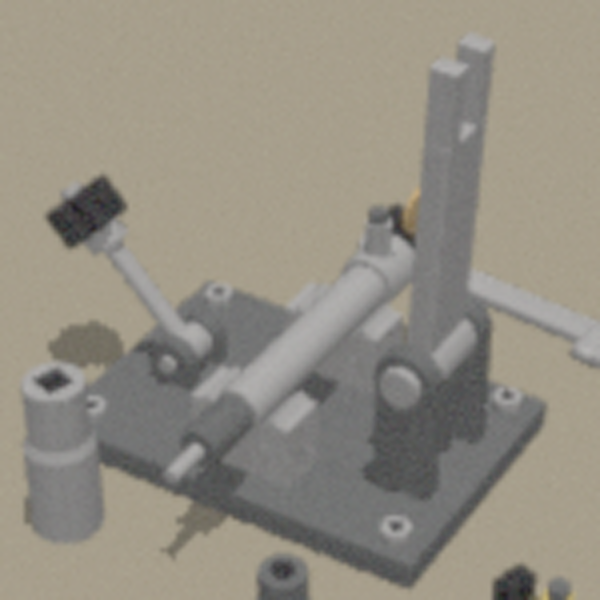

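The crops show the plate corners at (53,197), (425,100), (502,355) and (122,458) in the top crop. The knob is at (545,187) there and at (88,211) in the scene crop. The strap fork tips are at about (448,66) and (476,43) in the scene crop, and about (118,218) and (133,272) in the top crop.

```bash
cat > h.py <<'E'
import numpy as np,pickle
from scipy.spatial.transform import Rotation as R
def ray(c,p):
    E=np.array(c['extrinsics']);v=np.array([(p[0]-c['cx'])/c['fx'],(p[1]-c['cy'])/c['fy'],1]);return E[:3,3],E[:3,:3]@v
def plane(c,p,n,d):
    o,v=ray(c,p);return o+v*(d-o@n)/(v@n)
def proj(c,P):
    E=np.array(c['extrinsics']);q=E[:3,:3].T@(P-E[:3,3]);return q[:2]/q[2]*[c['fx'],c['fy']]+[c['cx'],c['cy']]
E
python3 - <<'E'
from h import *
d=pickle.load(open('cap0.pkl','rb'));T,S=d['top'],d['scene']
t=lambda x,y:(225+x/4-.375,150+y/4-.375); s=lambda x,y:(150+x/4-.375,105+y/4-.375)
z=np.array([0,0,1.])
C=np.array([plane(T,t(*p),z,16) for p in[(53,197),(425,100),(502,355),(122,458)]]);print(C.round(1))
print([np.linalg.norm(C[i]-C[i-1]).round(1) for i in range(4)])
# corners: 0:+x+y 1:+x-y 2:-x-y 3:-x+y
L=np.array([[65,95],[65,-95],[-65,-95],[-65,95]])
c=C[:,:2].mean(0);B=C[:,:2]-c;a=np.arctan2((L[:,0]*B[:,1]-L[:,1]*B[:,0]).sum(),(L*B).sum())
Rf=R.from_euler('z',a).as_matrix();o=np.array([*c,0]);print('c',c,'yaw',a)
# scene corners check
for p,w in[((410,585),(65,95)),((545,402),(-65,95)),]:
    print('scene corner',(Rf.T@(plane(S,s(*p),z,16)-o)).round(1),w)
n=Rf[:,0]
for nm,cam,p,x in[('knobT',T,t(545,187),0),('knobS',S,s(88,211),0),('tipS+',S,s(448,66),11),('tipS-',S,s(476,43),-11),('tipT+',T,t(118,218),11),('tipT-',T,t(133,272),-11)]:
    q=Rf.T@(plane(cam,p,n,n@o+x)-o);print(nm,q.round(1),'bolt ang',np.arctan2(-(q[1]+62),q[2]-28).round(3),np.hypot(q[1]+62,q[2]-28).round(1),'strap ang',np.arctan2(q[2]-76,-(q[1]-68)).round(3),np.hypot(q[1]-68,q[2]-76).round(1))
pickle.dump((Rf,o),open('fix.pkl','wb'))
for nm,p,zz in[('socket',(347,10),78),('nut',(83,57),42)]:print(nm,(Rf.T@(plane(T,t(*p),z,zz)-o)).round(1))
for P in[(0,68,76),(0,-78,82),(0,-62,106),(0,0,50)]:print(P,(Rf@P+o).round(1))
E
```

```text
[[ 579.2   75.1   16. ]
 [ 598.4 -111.8   16. ]
 [ 470.9 -123.1   16. ]
 [ 451.8   61.7   16. ]]
[np.float64(128.1), np.float64(187.9), np.float64(128.0), np.float64(185.9)]
c [525.03921435 -24.52705838] yaw 0.1007649591293921
scene corner [ 78.4 101.9  16. ] (65, 95)
scene corner [-59.3  96.6  16. ] (-65, 95)
knobT [   0.  -113.6   87.5] bolt ang 0.715 78.7 strap ang 0.063 182.0
knobS [  -0.  -114.1   83.1] bolt ang 0.757 75.8 strap ang 0.039 182.2
tipS+ [ 11.   75.3 219. ] bolt ang -0.623 235.2 strap ang 1.622 143.2
tipS- [-11.   75.8 218.8] bolt ang -0.625 235.3 strap ang 1.625 143.0
tipT+ [ 11.   76.  227.8] bolt ang -0.604 242.8 strap ang 1.623 152.0
tipT- [-11.   76.9 251.4] bolt ang -0.556 263.1 strap ang 1.622 175.6
socket [101.5 -55.6  78. ]
nut [120.7  63.4  42. ]
(0, 68, 76) [518.2  43.1  76. ]
(0, -78, 82) [ 532.9 -102.1   82. ]
(0, -62, 106) [531.3 -86.2 106. ]
(0, 0, 50) [525.  -24.5  50. ]
```

Emit:
step_arm(
  increments=[
    [[-10,-5.6,0],[0,0,15],0],
    [[-20,-11.2,0],[0,0,30],0],
    [[-32,-18,0],[0,0,46],0],
    [[-44.1,-24.6,0],[0,0,63],0],
    [[-44.1,-24.6,0],[0,0,63],0],
    [[-44.1,-24.6,0],[0,0,63],0],
    [[-44.1,-24.6,2],[0,0,63],0],
    [[-44.1,-24.6,5],[0,0,63],0],
  ],
  squeeze=20,
)

```text
time_s: 1.1
eef_pos: [504.7, 109.9, 190.4]
ee_rot: [0.001, 0.671, 0.742, 0.001]
force: [-0.0, 0.3, 0.4]
grip_width: 0.001
grip_force: 0.0
```

Emit:
step_arm(
  increments=[
    [[0,0,0],[0,0,0],0],
    [[0,0,0],[0,0,0],0],
  ],
)

```text
time_s: 1.35
eef_pos: [502.5, 112.2, 189.9]
ee_rot: [-0.0, 0.67, 0.742, -0.0]
force: [0.0, 0.6, 0.7]
grip_width: -0.002
grip_force: 0.0
```

```bash
cat > look.py <<'E'
from rig import ctrl
from h import *
import cv2,sys
Rf,o=pickle.load(open('fix.pkl','rb'))
s=ctrl.sense();print(s['time_s'],'tcp fix',(Rf.T@(s['eef_pos']-o)).round(1),'F fix',(Rf.T@s['force']).round(1),'q',s['ee_rot'].round(3))
n=sys.argv[1];ims=[]
for cam,(x,y,w,h) in(('top',(225,150,160,130)),('scene',(140,90,160,170))):
    c=ctrl.capture(cam);pickle.dump(c,open(f'{n}_{cam}.pkl','wb'))
    i=cv2.resize(c['img'][y:y+h,x:x+w,::-1],(400,int(400*h/w)),interpolation=cv2.INTER_CUBIC);ims.append(cv2.copyMakeBorder(i,0,430-i.shape[0],0,0,cv2.BORDER_CONSTANT))
cv2.imwrite(f'pics/{n}.png',((np.hstack(ims)/255.)**.6*255).astype('uint8'))
E
python3 look.py a1
```

```text
1.35 tcp fix [ -8.6 138.3 189.9] F fix [0.1 0.6 0.7] q [-0.     0.67   0.742 -0.   ]
```

View pics/a1.png

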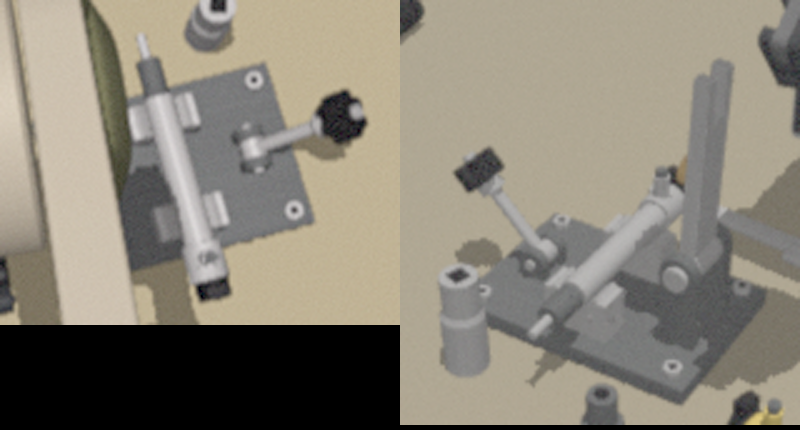

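The fork stands upright as measured, and the tool is clear behind the strap (gripper edge at the right of the scene view). Next I move to the standoff.

Emit:
step_arm(
  increments=[
    [[0,0.9,1.0],[0,0,0],0],
    [[-2,0.9,1.0],[0,0,0],0],
    [[-3.8,0.9,1.0],[0,0,0],0],
    [[-3.8,0.9,1.0],[0,0,0],0],
  ],
)

```text
time_s: 1.95
eef_pos: [515.8, 74.2, 179.8]
ee_rot: [0.0, 0.671, 0.742, 0.0]
force: [-0.5, 0.5, -0.3]
grip_width: 0.0
grip_force: 0.0
```

```bash
cat > st.py <<'E'
from rig import ctrl
from h import *
Rf,o=pickle.load(open('fix.pkl','rb'))
s=ctrl.sense();print(s['time_s'],'tcp fix',(Rf.T@(s['eef_pos']-o)).round(1),'F',(Rf.T@s['force']).round(1))
E
python3 st.py
```

```text
1.95 tcp fix [  0.8  99.2 179.8] F [-0.5  0.6 -0.3]
```

Emit:
step_arm(
  increments=[
    [[-0.9,0,0],[0,0,0],0],
    [[-2.2,0,-0.1],[0,0,0],0],
    [[-3.2,0,-0.05],[0,0,0],0],
    [[-4.3,0,0.1],[0,0,0],0],
    [[-5.3,0,0.4],[0,0,0],0],
    [[-6.3,0,0.8],[0,0,0],0],
    [[-7.2,0,1.2],[0,0,0],0],
  ],
)

```text
time_s: 2.82
eef_pos: [522.9, 2.5, 167.7]
ee_rot: [0.0, 0.67, 0.742, -0.0]
force: [-0.5, 2.9, 1.1]
grip_width: 0.002
grip_force: 1.5
```

```bash
python3 st.py
```

```text
2.825 tcp fix [  0.6  27.1 167.7] F [-0.2  2.9  1.1]
```

Emit:
step_arm(
  increments=[
    [[-0.9,0,0.6],[0,0,0],0],
    [[-1.7,0,1.2],[0,0,0],0],
    [[-2.5,0,1.9],[0,0,0],0],
    [[-3.2,0,2.7],[0,0,0],0],
    [[-3.75,0,3.6],[0,0,0],0],
    [[-4.3,0,4.5],[0,0,0],0],
    [[-4.7,0,5.5],[0,0,0],0],
    [[-5.0,0,6.5],[0,0,0],0],
  ],
)

```text
time_s: 3.82
eef_pos: [528.1, -46.8, 102.2]
ee_rot: [0.0, 0.67, 0.742, -0.0]
force: [0.8, -2.1, 2.7]
grip_width: 0.004
grip_force: 1.2
```

```bash
python3 st.py
```

```text
3.825 tcp fix [  0.8 -22.4 102.2] F [ 0.6 -2.2  2.7]
```

Now down slowly, from z = 102.6 to about 82.

Emit:
step_arm(
  increments=[
    [[-0.2,0,1.0],[0,0,0],0],
    [[-0.25,0,1.5],[0,0,0],0],
    [[-0.3,0,1.8],[0,0,0],0],
    [[-0.3,0,2.0],[0,0,0],0],
    [[-0.3,0,2.05],[0,0,0],0],
  ],
)

```text
time_s: 4.45
eef_pos: [528.1, -49.3, 82.4]
ee_rot: [-0.0, 0.67, 0.742, -0.0]
force: [-0.5, -1.4, 2.8]
grip_width: -0.001
grip_force: 1.1
```

```bash
python3 st.py
```

```text
4.45 tcp fix [  0.6 -25.   82.4] F [-0.6 -1.4  2.8]
```

Emit:
step_arm(
  increments=[
    [[0,0,0.05],[0,0,0],0],
    [[0,0,0.1],[0,0,0],0],
    [[0,0,0.1],[0,0,0],0],
  ],
)

```text
time_s: 4.82
eef_pos: [528.2, -49.3, 81.8]
ee_rot: [-0.0, 0.67, 0.742, -0.0]
force: [-2.7, -0.2, 6.6]
grip_width: 0.003
grip_force: 3.1
```

Emit:
step_arm(
  increments=[
    [[0,0,0.05],[0,0,0],0],
    [[0,0,0.1],[0,0,0],0],
    [[0,0,0.1],[0,0,0],0],
  ],
)

```text
time_s: 5.2
eef_pos: [528.2, -49.3, 81.6]
ee_rot: [0.0, 0.67, 0.742, -0.0]
force: [-6.8, 0.4, 14.6]
grip_width: 0.001
grip_force: 7.1
```

The strap is seated, with a stiff reaction of 14.6 N at the expected height. I lift off, go round outside the knob and look.

Emit:
step_arm(
  increments=[
    [[0,0,-2],[0,0,0],0],
    [[0,0,-7],[0,0,0],0],
    [[-5,0,-7],[0,0,0],0],
    [[-10,0,-7],[0,0,0],0],
    [[-14.5,0,-7],[0,0,0],0],
    [[-14.5,0,-7],[0,0,0],0],
    [[-14.5,0,-7],[0,0,0],0],
  ],
)

```text
time_s: 6.08
eef_pos: [542.8, -192.8, 150.1]
ee_rot: [-0.0, 0.67, 0.742, 0.0]
force: [0.1, 1.2, 0.6]
grip_width: 0.002
grip_force: 0.0
```

```bash
python3 look.py a2
```

```text
6.075 tcp fix [   0.7 -169.2  150.1] F fix [0.3 1.2 0.6] q [-0.     0.67   0.742  0.   ]
```

View pics/a2.png

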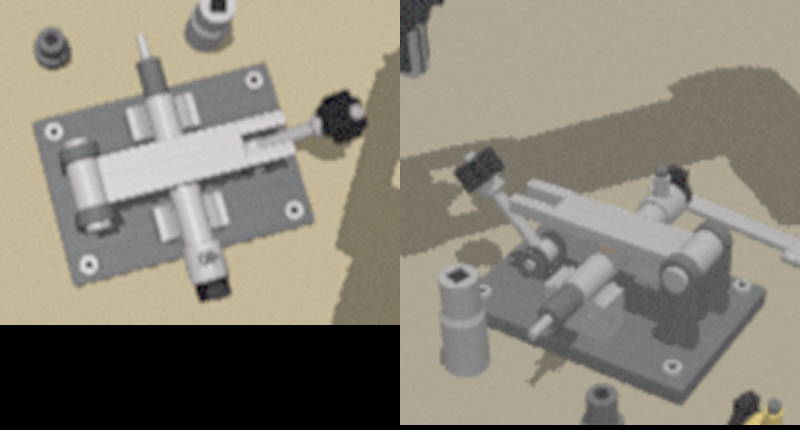

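The strap lies closed over the injector and the bolt still leans out, with its knob at about (340,117) in the left view. I descend outside the knob.

Emit:
step_arm(
  increments=[
    [[0,0,4],[0,0,0],0],
    [[0,0,8],[0,0,0],0],
    [[0,0,8],[0,0,0],0],
    [[1,0,8],[0,0,0],0],
    [[1.8,0,8],[0,0,0],0],
    [[2.1,0,8],[0,0,0],0],
    [[2.4,0,8],[0,0,0],0],
  ],
)

```text
time_s: 7.05
eef_pos: [540.7, -169.6, 70.9]
ee_rot: [0.0, 0.67, 0.742, 0.0]
force: [0.5, -1.9, 0.9]
grip_width: 0.004
grip_force: 0.8
```

```bash
python3 st.py
```

```text
7.05 tcp fix [   1.  -145.9   70.9] F [ 0.3 -1.9  0.9]
```

Emit:
step_arm(
  increments=[
    [[0.5,0,-0.55],[0,0,0],0],
    [[1.1,0,-1.15],[0,0,0],0],
    [[1.8,0,-1.75],[0,0,0],0],
    [[2.5,0,-2.25],[0,0,0],0],
    [[3.3,0,-2.7],[0,0,0],0],
  ],
)

```text
time_s: 7.68
eef_pos: [537.0, -136.1, 97.6]
ee_rot: [-0.0, 0.67, 0.742, 0.0]
force: [0.9, -1.5, 2.6]
grip_width: 0.004
grip_force: 1.0
```

```bash
python3 st.py
```

```text
7.675 tcp fix [   0.7 -112.3   97.6] F [ 0.7 -1.6  2.6]
```

Emit:
step_arm(
  increments=[
    [[0.4,0,-0.2],[0,0,0],0],
    [[0.8,0,-0.35],[0,0,0],0],
    [[1.2,0,-0.5],[0,0,0],0],
    [[1.6,0,-0.6],[0,0,0],0],
    [[1.9,0,-0.65],[0,0,0],0],
    [[2.1,0,-0.7],[0,0,0],0],
    [[2.1,0,-0.7],[0,0,0],0],
  ],
)

```text
time_s: 8.55
eef_pos: [534.9, -115.8, 104.2]
ee_rot: [-0.0, 0.67, 0.742, 0.0]
force: [-0.4, -0.7, -0.2]
grip_width: -0.003
grip_force: 0.0
```

```bash
python3 st.py
```

```text
8.55 tcp fix [  0.6 -91.8 104.2] F [-0.4 -0.6 -0.2]
```

Emit:
step_arm(
  increments=[
    [[0.1,0,0],[0,0,0],0],
    [[0.15,0,0],[0,0,0],0],
    [[0.15,0,0],[0,0,0],0],
  ],
)

```text
time_s: 8.93
eef_pos: [534.8, -114.5, 104.3]
ee_rot: [-0.0, 0.67, 0.742, -0.0]
force: [-1.1, -2.1, -0.1]
grip_width: 0.001
grip_force: 0.5
```

Emit:
step_arm(
  increments=[
    [[-0.5,0,0],[0,0,0],0],
    [[-3,0,0],[0,0,0],0],
    [[-7,0,-2],[0,0,0],0],
    [[-11,0,-6],[0,0,0],0],
    [[-15,0,-10],[0,0,0],0],
    [[-15,0,-10],[0,0,0],0],
    [[-15,0,-10],[0,0,0],0],
  ],
)

```text
time_s: 9.8
eef_pos: [549.7, -263.3, 203.3]
ee_rot: [-0.001, 0.67, 0.742, 0.0]
force: [0.4, -0.3, -0.6]
grip_width: 0.004
grip_force: 0.0
```

```bash
python3 look.py a3
python3 - <<'E'
from h import *
Rf,o=pickle.load(open('fix.pkl','rb'))
for c,(x0,y0) in(('top',(225,150)),('scene',(140,90))):
    C=pickle.load(open(f'a3_{c}.pkl','rb'))
    for P in[(0,-62,120),(0,-62,96),(11,-78,82),(-11,-78,82)]:print(c,P,((proj(C,Rf@np.array(P,float)+o)-[x0,y0])*2.5).round(1))
E
```

```text
9.8 tcp fix [   0.5 -240.   203.3] F fix [ 0.3 -0.4 -0.6] q [-0.001  0.67   0.742  0.   ]
top (0, -62, 120) [279.1 126.2]
top (0, -62, 96) [271.4 132.5]
top (11, -78, 82) [284.3 115.2]
top (-11, -78, 82) [293.8 145.2]
scene (0, -62, 120) [135.  145.5]
scene (0, -62, 96) [136.7 174. ]
scene (11, -78, 82) [110.6 191.1]
scene (-11, -78, 82) [128.1 176.7]
```

View pics/a3.png

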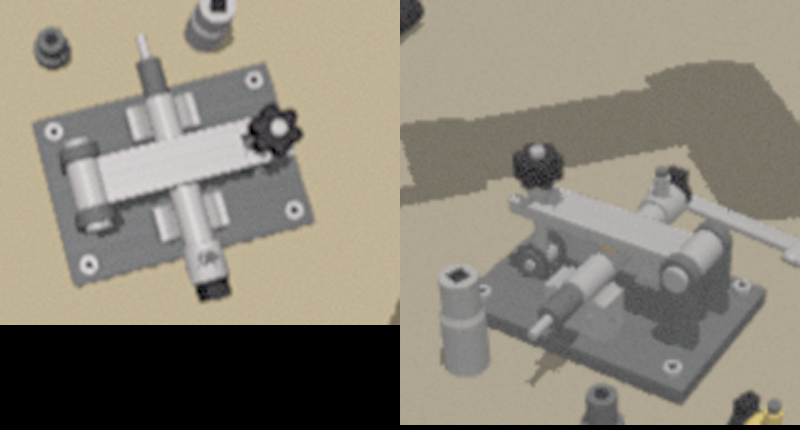

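The stub on top of the knob is at (279,127) in the left view, against (279,126) predicted for an upright bolt. The strap is level, the loose parts have not moved, and the arm is clear.

```bash
python3 -c "
from rig import ctrl
print(ctrl.finish_job())"
```

```text
the job is handed in; nothing more can be done
None
```

The strap is down on the injector and the swing bolt stands upright in its fork. I handed the job in at about 10 s of the 48 s allowed, with the arm clear and the loose parts unmoved in the last pictures; no verdict was returned.

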